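# Shut down the electrolysis cell

## Robot

A 6-joint arm with a two-finger parallel gripper is mounted at the origin on the work surface. World frame = base frame: x ahead of the robot, y to its left, z up, the work surface at z = 0. Lengths are in mm, angles in degrees, forces in N, time in s.
With the tool pointing down it reaches from about 350 to 925 mm from the base axis. Payload 6.4 kg.
Tool frame: the origin (TCP) lies midway between the tips of the shut fingers; the grasp point (between the pads) lies 19 mm behind it; y points along the fingers, x is the direction in which the jaws open and shut, and the axes are right-handed (so a half turn about y gives the same grasp; the last joint's range is limited). The gripper opens to 94 mm and grips with 3 to 60 N. Pads are 16 mm wide; open, the fingers measure 119 mm over their backs; the gripper's body (75 mm by 177 mm) begins 78 mm behind the grasp point.
Start: joints at [59.009, 14.043, 89.255, -0, 76.702, -9.975], TCP at [233.107, 606.774, 205.455] pointing down, gripper open.
Joint ranges: [-179.41, 179.41], [-58.25, 129.5], [7.25, 145.43], [-54.29, 234.29], [11.92, 165.04], [-157.13, 157.13]. Speed limits (degrees/s): [147.25, 147.25, 180, 180, 180, 180].

## Interface

Orientations are given as a 3x3 rotation matrix whose columns are the frame's x, y, z axes.
In Python, from bench import get_obs, capture, camera_params, finish_job gives the robot as it stands.
- The arm moves only by the shell command python3 -m pendant 'ROWS' [FORCE]. ROWS is JSON, a list of rows, each an object of numbers: "claw": the finger opening in mm, from 0 to 94; "x", "y", "z": the shift along the world's x, y, z in mm; "turn": the turn about the world's z in rad. In form: [{"claw": .., "x": .., "y": .., "z": .., "turn": ..}, ...]. A call has 1 to 10 rows; each row shifts and turns the commanded pose from where the row before left it; what a row does not reach is not made up. A row lasts 1/10 s, in which the tool goes at most 50 mm and 8.59 degrees, less where a joint would pass 70% of its speed; a pose out of reach is approached as far as the arm can. A call with a gripper value outside its range is refused whole. The fingers move at their own pace and stop on an object; FORCE is the grip in N (left out, the last holds). Time passes only in rows, so rows that do not move let the fingers close. It gives the time, the measured TCP pose, the force and the opening at its end, in the units of the state.
- get_obs(): the state, without advancing time (a new reading comes with each control period).
- capture(name): name is "scene" or "top" or "wrist"; returns (picture, depth): 400x640x3 uint8, red, green, blue; 400x640 float32, mm along the optical axis (not along the pixel's ray), 0 where there is no reading.
- camera_params(name): a dict with "fx", "fy", "cx", "cy" (pixels), "dist" ([k1, k2, p1, p2, k3] as OpenCV has them; the pictures are not rectified), "world_to_cam" (4x4, takes a point from world to camera coordinates); the wrist camera has in their place "hand_eye" (4x4, takes a point from camera to tool coordinates, whose origin is the TCP and whose axes are the tool frame's). Camera axes: x right, y down, z forward; pixel columns grow to the right and rows downward; lengths in mm; the calibration is good to about 2 mm. A picture is of the moment at which its call begins: read the wrist's pose just before it. camera_params takes no time and is no camera call.
- finish_job(): hands the job in, once; it reports no verdict.
The state is a dict: "clock": time; "joint_positions": joint angles; "joint_vel": joint speeds; "effort": joint torques, N m; "position": TCP position; "tool_rot": TCP orientation; "ft_force": force on the tool from outside, world axes, zero at the start; "wrist_torque": the same for the moment, N m; "finger_gap": finger opening in mm.
Only numpy, scipy, OpenCV 4.12 (cv2) and the standard library are available. Lean on these libraries where they do the work, as an engineer would, in place of code of your own. Each camera call takes 0.05 s, during which the arm holds its last target.

## Task

The run in the two-necked cell is finished, so shut it down by pressing with your fingertips: first press the stop key of the DC supply, then switch off the heating of the stirrer the cell stands on, and last of all its stirring, by pushing the near end of each rocker fully in. Leave the other stirrer running, do not press the supply's start key, and do not lift, push along or knock over anything.

Things in the scene. Friction and masses are not known exactly. Their poses are not given: they have to be found in the camera images.
- stirrer_cell: Hotplate-stirrer under the two-necked cell: pale, 170 mm wide, 260 deep, 3 kg, loose; square white plate 104 mm up. Origin: on the bench under its middle; own x to its back, y left, z up; the front (-x) faces the robot. Panel: front 80 mm, 45 mm high at the front edge, rising away from the robot at 0.38 rad; square to it the fingers lean 0.38 rad off vertical, pointing down and to the machine's +x.
- stirrer_other: The identical hotplate-stirrer with the one-necked bottle on it, which must keep running. Same frame and sizes.
- supply: DC supply: low grey box 170 mm wide, 250 deep, 94 high, 2.6 kg, loose. Origin: on the bench under its middle; own x to its back, y left, z up; the front (-x) faces the robot. Dark sloped key panel: front 105 mm, 45 mm high at the front edge, rising at 0.38 rad like the stirrers'; display in its upper left part.
- stop_key (a joint): The supply's stop key: the large pale rectangular key (24 mm up the slope by 40 mm wide) at the lower right of the panel as the robot sees it, standing 9 mm above the panel. Value 0 = up, 0.004 m = fully down (about 5 N, square to the panel); springs back. Pressing it past 2.5 mm cuts the current.
- stop_key_top (a point): Centre of the top face of the stop key, 12 mm from its near and far edges. A broad fingertip coming straight down should aim about 7 mm nearer the robot (down the slope), to stay clear of the panel above.
- start_key (a joint): The supply's start key: a small round pale key, 18 mm across, level with the stop key and 70 mm to its left. Value 0 = up, 0.004 m = down. Not to be pressed.
- heat_cell (a joint): Heating switch of the stirrer under the two-necked cell. Black rocker, 40 mm up the slope by 24 wide, 21 mm left of the panel's middle line (robot's view), below a mark of three short parallel bars; 45 mm farther out a knob, 26 mm wide, 15 high. 0 = on: near half (to the robot) stands up 6 mm. 0.314 rad = off: near half flush, 5 mm above the panel. Takes about 3 N; no spring: it stays where it is left.
- heat_cell_press (a point): Top of the heating rocker's near half, on its centre line, 14 mm from the hinge, 6 mm from the near end: where to press, square to the panel or straight down; travel 4.5 mm. A broad fingertip should press 2 to 6 mm nearer the near end, to stay clear of the far half; straight down, aim at the near end itself.
- stir_cell (a joint): Stirring switch of the stirrer under the two-necked cell. Black rocker, 40 mm up the slope by 24 wide, 21 mm right of the panel's middle line (robot's view), below a mark of an open ring; 45 mm farther out a knob, 26 mm wide, 15 high. 0 = on: near half (to the robot) stands up 6 mm. 0.314 rad = off: near half flush, 5 mm above the panel. Takes about 3 N; no spring: it stays where it is left.
- stir_cell_press (a point): Top of the stirring rocker's near half, on its centre line, 14 mm from the hinge, 6 mm from the near end: where to press, square to the panel or straight down; travel 4.5 mm. A broad fingertip should press 2 to 6 mm nearer the near end, to stay clear of the far half; straight down, aim at the near end itself.
- heat_other (a joint): Heating switch of the other stirrer, placed and built alike; 0 = on. To be left on.
- stir_other (a joint): Stirring switch of the other stirrer, placed and built alike; 0 = on. To be left on.
- stirrer_cell_plate (a point): Middle of the top plate of the stirrer under the cell, 45 mm behind the middle of the casing, 104 mm above the bench.
- stirrer_other_plate (a point): Middle of the top plate of the other stirrer.
- cell: The two-necked electrolysis cell: clear glass, 76 mm across, two red caps side by side, a steel rod out of each; 160 mm high. Stands near the middle of a stirrer's plate. Origin: centre of its underside.
- flask: The plain one-necked bottle: clear glass, 76 mm across, one red cap in the middle, 116 mm high, on the other stirrer's plate. Origin: centre of its underside.
- reagent: Bystander: small brown bottle, 36 mm across, 85 mm high, between two machines. Origin: centre of its underside.
- beaker: Bystander: small glass beaker, 42 mm across, 60 mm high, between two machines. Origin: centre of its underside.
- wash_bottle: Bystander: white wash bottle, 64 mm across, 185 mm high with its spout, at the right. Origin: centre of its underside.
- dish: Bystander: low glass dish, 80 mm across, 14 mm high, in front of the machines. Origin: centre of its underside.
- spatula: Bystander: slim steel weighing spatula, 163 mm long, 14 wide, 5 high, lying in front of the machines. Origin: middle of its underside.
- vial_rack: Bystander: grey rack of eight small vials, 70 by 150 mm, 67 mm high, at the left. Origin: centre of its underside.
There are look-alikes about, which are no part of the job. Leave any brown or purple look-alike of the flask alone.

How it is judged (in metres and radians):
On the way, in this order (a step that is already met when the one before it is completed fails the run):
1. the supply's stop key is pressed, with heating and stirring still on (value of joint stop_key above 0.0025 m and value of joint each of heat_cell, stir_cell below 0.157 rad), for 0.05 s.
2. the heating of the cell's stirrer is switched off while it still stirs (value of joint heat_cell above 0.22 rad and value of joint stir_cell below 0.157 rad), for 0.1 s.
3. the stirring of the cell's stirrer is switched off (value of joint stir_cell above 0.22 rad), for 0.1 s.
At the end, for the whole second after the job is handed in: Cell's stirrer: both rockers off (past 0.22 rad); other stirrer's both on (under 0.06 rad); supply's keys up (1 mm); machines within 20 mm and bystanders within 30 mm of their start; cell and bottle upright (0.15 rad), at rest, within 35 mm of the middle of their own plates (value of joint each of heat_cell, stir_cell above 0.22 rad and value of joint each of heat_other, stir_other below 0.06 rad and value of joint each of stop_key, start_key below 0.001 m and distance between cell and stirrer_cell_plate below 0.035 m and angle between each of cell, flask's own z axis and vertical below 0.15 rad and linear speed of each of cell, flask below 0.02 m/s and distance between flask and stirrer_other_plate below 0.035 m and distance of each of stirrer_cell, stirrer_other, supply from where it was at the start of the episode below 0.02 m and distance of each of reagent, beaker, wash_bottle, dish, spatula, vial_rack from where it was at the start of the episode below 0.03 m); the robot touches nothing.
It fails at once if the supply's start key is pressed (more than 1.5 mm) (value of joint start_key above 0.0015 m).
It fails at once if a switch of the other stirrer is turned off (value of joint any of heat_other, stir_other above 0.157 rad).
It fails at once if a machine is lifted or pushed along (more than 20 mm) (distance of any of stirrer_cell, stirrer_other, supply from where it was at the start of the episode above 0.02 m).
It fails at once if the cell or the bottle is lifted, pushed more than 30 mm or tipped (distance of any of cell, flask from where it was at the start of the episode above 0.03 m or angle between any of cell, flask's own z axis and vertical above 0.25 rad).
It fails at once if a bystander is lifted, pushed more than 30 mm or knocked over (distance of any of reagent, beaker, wash_bottle, dish, spatula, vial_rack from where it was at the start of the episode above 0.03 m or angle between any of reagent, beaker, wash_bottle, dish, spatula, vial_rack's own z axis and vertical above 0.4 rad).
It also fails if it takes over 61 s, if anything falls off the work surface, if the arm or the gripper's body presses on something with over 40 N, if the wrist force passes 120 N, or if a joint passes its speed limit or range.

## Working session

There is one attempt and no reset: what is moved stays moved. The work goes in short steps, Python scripts to look and compute and a shell command to move; the robot and the scene stay as the last step left them, time stands still between calls to the robot, and variables do not carry over. Pictures are saved under pics/ and viewed, and the job is handed in when it is done.

```bash
mkdir -p pics; ls; python3 - <<'E'
from bench import *
import cv2,numpy as np
o=get_obs();print(o['clock'],o['position'],o['tool_rot'],o['finger_gap'],o['ft_force'])
for n in ['scene','top','wrist']:
    p,d=capture(n);cv2.imwrite(f'pics/{n}0.png',p[:,:,::-1]);np.savez(f'{n}0.npz',p=p,d=d)
    c=camera_params(n);print(n,{k:np.round(v,3).tolist() for k,v in c.items()})
E
```

```text
pics
0.0 [232.8353151  606.24248858 204.36003649] [[ 3.58642772e-01 -9.00042582e-04 -9.33474452e-01]
 [ 9.33473034e-01 -1.64621072e-03  3.58643814e-01]
 [-1.85949035e-03 -9.99998240e-01  2.49763905e-04]] 93.99017845822645 [ 0.14755084 -0.05715944 -1.08634003]
scene {'fx': 368.72, 'fy': 368.72, 'cx': 323.985, 'cy': 204.038, 'dist': [-0.075, 0.0, 0.0, 0.0, 0.0], 'world_to_cam': [[0.095, 0.995, -0.0, -55.33], [0.652, -0.062, -0.756, -294.79], [-0.752, 0.071, -0.655, 1794.046], [0.0, 0.0, 0.0, 1.0]]}
top {'fx': 520.509, 'fy': 520.509, 'cx': 313.5, 'cy': 200.519, 'dist': [-0.086, 0.0, 0.0, 0.0, 0.0], 'world_to_cam': [[-0.011, -1.0, 0.016, -9.285], [-0.992, 0.009, -0.124, 571.535], [0.123, -0.018, -0.992, 1504.756], [0.0, 0.0, 0.0, 1.0]]}
wrist {'fx': 333.298, 'fy': 333.298, 'cx': 323.111, 'cy': 206.054, 'dist': [-0.067, 0.0, 0.0, 0.0, 0.0], 'hand_eye': [[1.0, -0.0, -0.0, -0.075], [0.0, -0.277, 0.961, -179.772], [-0.0, -0.961, -0.277, 79.797], [0.0, 0.0, 0.0, 1.0]]}
```

View pics/scene0.png

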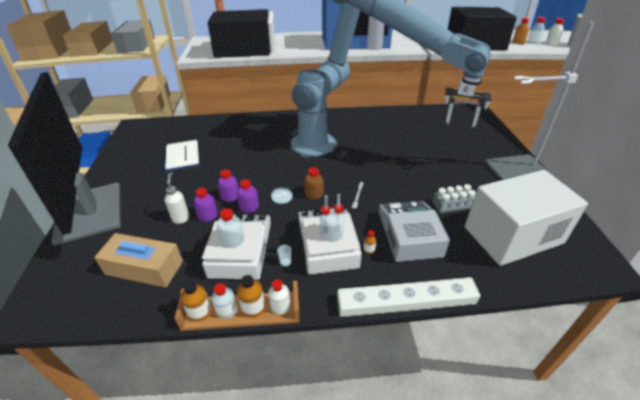

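View pics/top0.png

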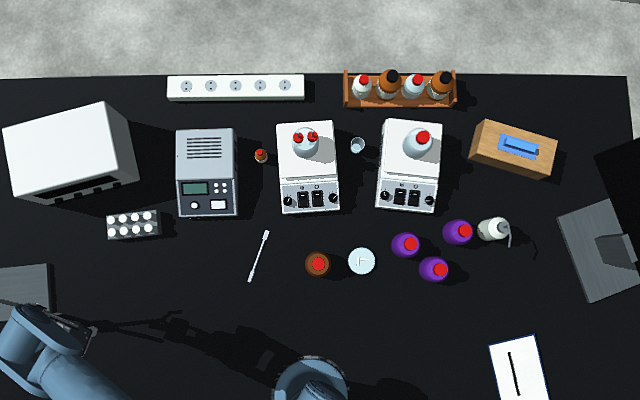

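View pics/wrist0.png

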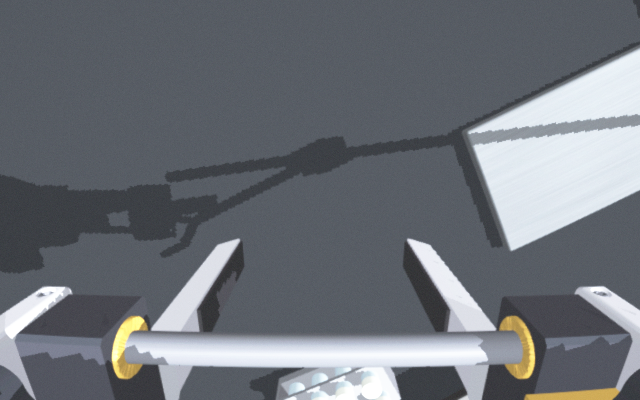

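The top view shows the supply at about (206,172), with its stop key at (218,204) and start key at (194,205). The two-capped cell is on the middle stirrer (308,167), and the other stirrer is at (410,165). Zooming in to measure.

```bash
cat > h.py <<'E'
import numpy as np,cv2
from bench import *
def K(c): return np.array([[c['fx'],0,c['cx']],[0,c['fy'],c['cy']],[0,0,1.]])
def rays(n,uv,pose=None):
    c=camera_params(n)
    q=cv2.undistortPoints(np.array(uv,float).reshape(-1,1,2),K(c),np.array(c['dist'])).reshape(-1,2)
    d=np.c_[q,np.ones(len(q))]
    if n=='wrist':
        T=np.eye(4);T[:3,:3]=pose[1];T[:3,3]=pose[0];M=T@np.array(c['hand_eye'])
    else: M=np.linalg.inv(c['world_to_cam'])
    return M[:3,3],d@M[:3,:3].T   # z-depth unit rays
def onz(n,uv,z,pose=None):
    o,d=rays(n,uv,pose); z=np.broadcast_to(z,len(d)); return o+d*((z-o[2])/d[:,2])[:,None]
def dep(n,uv,D,pose=None):
    o,d=rays(n,uv,pose); return o+d*np.array([np.median(D[int(v)-1:int(v)+2,int(u)-1:int(u)+2]) for u,v in uv])[:,None]
def proj(n,P,pose=None):
    c=camera_params(n)
    if n=='wrist':
        T=np.eye(4);T[:3,:3]=pose[1];T[:3,3]=pose[0];W=np.linalg.inv(T@np.array(c['hand_eye']))
    else: W=np.array(c['world_to_cam'])
    return cv2.projectPoints(np.array(P,float).reshape(-1,3),cv2.Rodrigues(W[:3,:3])[0],W[:3,3],K(c),np.array(c['dist']))[0].reshape(-1,2)
E
python3 - <<'E'
import numpy as np,cv2
from h import *
z=np.load('top0.npz');p=z['p'][:,:,::-1];D=z['d']
cv2.imwrite('pics/top0_supply.png',cv2.resize(p[120:225,165:345],None,fx=4.4,fy=4.4,interpolation=cv2.INTER_CUBIC))
pts=[(218,204),(194,205),(310,190),(295,212),(206,140),(308,170),(250,180),(206,212)]
print(np.round(dep('top',pts,D),1))
E
```

```text
[[559.8 262.2  67.2]
 [557.8 332.6  64.3]
 [597.9  -4.5  70.2]
 [537.   39.8  42.7]
 [743.1 294.9  94.8]
 [650.4   1.  104.9]
 [640.9 177.1  -2.7]
 [538.6 300.   50. ]]
```

View pics/top0_supply.png

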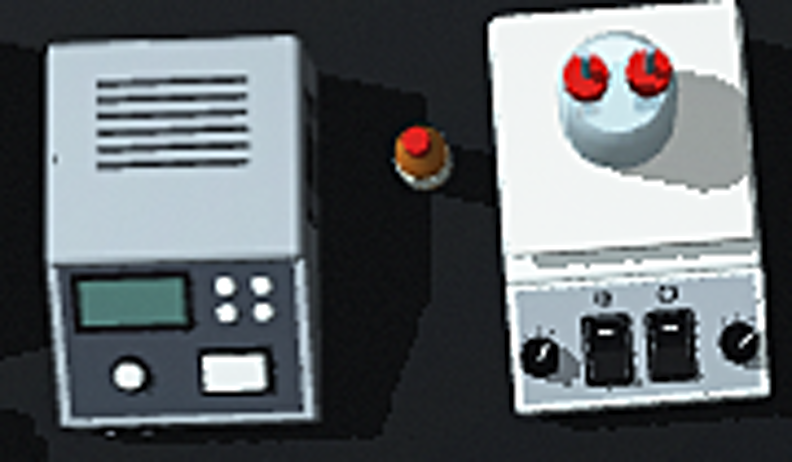

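```bash
python3 - <<'E'
from h import *
f=lambda l:[(165+(x+.5)/4.4-.5,120+(y+.5)/4.4-.5) for x,y in l]
for nm,e in [('supply',[(62,422),(318,415)]),('cell',[(517,412),(768,395)])]:
    a,b=onz('top',f(e),45); d=a-b; print(nm,a,b,np.linalg.norm(d),np.degrees(np.arctan2(-d[0],d[1])))
a,b=onz('top',f([(50,42),(298,37)]),94);d=a-b;print(np.linalg.norm(d),np.degrees(np.arctan2(-d[0],d[1])))
print(onz('top',f([(234,373),(128,376)]),67), onz('top',f([(608,372),(670,367)]),65))
E
```

```text
supply [529.39547191 381.36277961  45.        ] [532.64161906 210.12853246  45.        ] 171.2650135545854 1.0860459190338465
cell [533.4700425   77.58080342  45.        ] [543.3151622  -89.90284061  45.        ] 167.7727552297728 3.3641221754301185
164.26955041631481 0.505976095986689
[[558.69292232 262.82713146  67.        ]
 [557.31904234 332.8656269   67.        ]] [[557.39453668  16.69820775  65.        ]
 [560.34397426 -24.19462302  65.        ]]
```

```bash
python3 -m pendant '[{"claw":0,"x":28,"y":-38,"z":0,"turn":0.043},{"claw":0,"x":28,"y":-38,"z":0,"turn":0.043},{"claw":0,"x":28,"y":-38,"z":0,"turn":0.043},{"claw":0,"x":28,"y":-38,"z":0,"turn":0.043},{"claw":0,"x":28,"y":-38,"z":0,"turn":0.043},{"claw":0,"x":28,"y":-38,"z":0,"turn":0.043},{"claw":0,"x":28,"y":-38,"z":0,"turn":0.043},{"claw":0,"x":28,"y":-38,"z":0,"turn":0.043},{"claw":0,"x":28,"y":-38,"z":0,"turn":0.043},{"claw":0,"x":0,"y":0,"z":0,"turn":0}]' 10
cat > look.py <<'E'
import sys
from h import *
o=get_obs();p,d=capture('wrist');n=sys.argv[1]
cv2.imwrite(f'pics/{n}.png',p[:,:,::-1]);np.savez(n+'.npz',p=p,d=d,pos=o['position'],R=o['tool_rot'])
print(o['clock'],o['position'],o['tool_rot'],o['finger_gap'],o['ft_force'])
E
python3 look.py w1
```

```text
clock: 1.15
position: [487.6, 260.9, 205.3]
tool_rot: [[-0.014, 0.0, -1.0], [1.0, -0.001, -0.014], [-0.001, -1.0, -0.0]]
ft_force: [-0.2, 0.8, -0.4]
finger_gap: 17.0
1.15 [487.61062194 260.89338206 205.3135252 ] [[-1.42088484e-02  4.55022295e-04 -9.99898946e-01]
 [ 9.99898575e-01 -9.67483975e-04 -1.42092834e-02]
 [-9.73851748e-04 -9.99999428e-01 -4.41229311e-04]] 16.984695064556735 [-0.17910935  0.75941678 -0.40243133]
```

View pics/w1.png

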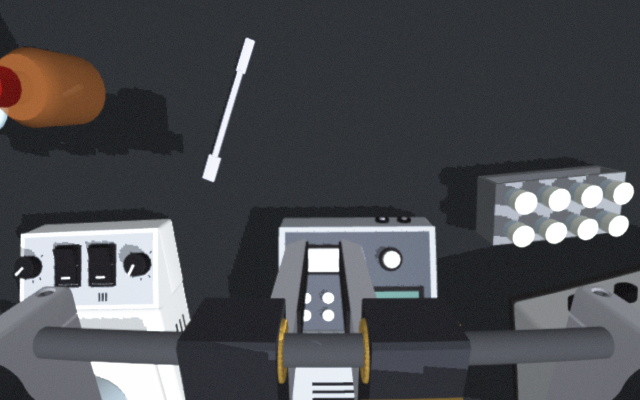

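The wrist view is upside down (image down = +x). The supply panel has its stop key at (323,261), start key at (391,259). I'll move the tool between the panels and forward so that both are clear of the fingers.

```bash
python3 -m pendant '[{"claw":0,"x":18,"y":-30,"z":0,"turn":0},{"claw":0,"x":18,"y":-30,"z":0,"turn":0},{"claw":0,"x":18,"y":-30,"z":0,"turn":0},{"claw":0,"x":18,"y":-30,"z":0,"turn":0},{"claw":0,"x":0,"y":0,"z":0,"turn":0},{"claw":0,"x":0,"y":0,"z":0,"turn":0}]' 10
python3 look.py w2
```

```text
clock: 1.8
position: [556.5, 145.7, 205.1]
tool_rot: [[-0.02, -0.001, -1.0], [1.0, 0.001, -0.02], [0.001, -1.0, 0.001]]
ft_force: [-0.7, 0.5, 0.6]
finger_gap: 0.6
1.8 [556.54673151 145.7176102  205.10510895] [[-2.02714228e-02 -9.98870483e-04 -9.99794015e-01]
 [ 9.99794341e-01  5.66587599e-04 -2.02719955e-02]
 [ 5.86719988e-04 -9.99999341e-01  9.87179520e-04]] 0.5843281294992725 [-0.69660954  0.47394676  0.6133823 ]
```

View pics/w2.png

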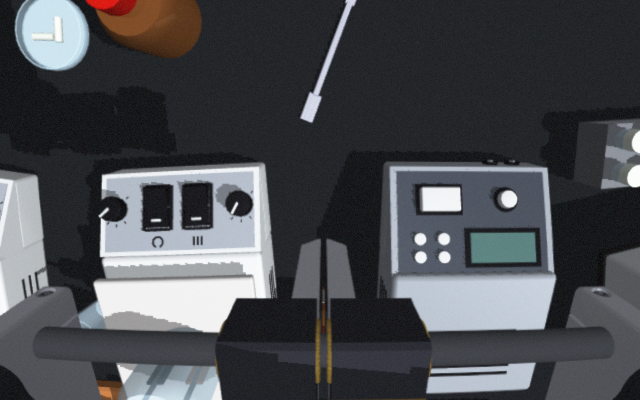

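The panels are clear now. On the supply, the stop key is at (440,199) and the start key at (507,199). On the cell's stirrer, the stir rocker (ring mark) is at (157,205) and the heat rocker (three bars) at (197,204).

```bash
cat > m.py <<'E'
import sys
from h import *
z=np.load(sys.argv[1]+'.npz');p=z['p'];D=z['d'];pose=(z['pos'],z['R'])
g=cv2.cvtColor(p,cv2.COLOR_RGB2GRAY)
def blobs(m,off,nm,zs):
    n,l,s,c=cv2.connectedComponentsWithStats(m.astype(np.uint8))
    for i in range(1,n):
        if s[i][4]<120: continue
        cnt=cv2.findContours((l==i).astype(np.uint8),0,2)[0][0]
        r=cv2.minAreaRect(cnt+np.array(off)); box=cv2.boxPoints(r)
        dd=np.median(D[off[1]:off[1]+m.shape[0],off[0]:off[0]+m.shape[1]][l==i])
        o,d=rays('wrist',[c[i]+off],pose); P=o+d[0]*dd
        print(nm,'area',s[i][4],'cent',np.round(c[i]+off,1),'box',np.round(box,1).tolist(),'P',np.round(P,1)); 
        print('   box on z=P:',np.round(onz('wrist',box,P[2],pose)[:,:2],1).tolist())
x0,y0,x1,y1=[int(a) for a in sys.argv[2:6]]
blobs((g[y0:y1,x0:x1]>215) if sys.argv[6]=='w' else (g[y0:y1,x0:x1]<60),(x0,y0),sys.argv[6],None)
E
python3 m.py w2 400 170 540 225 w; python3 m.py w2 130 175 225 232 b
python3 - <<'E'
from h import *
z=np.load('w2.npz');p=z['p'];D=z['d'];pose=(z['pos'],z['R'])
cv2.imwrite('pics/w2a.png',cv2.resize(p[155:265,90:275,::-1],None,fx=4.3,fy=4.3,interpolation=cv2.INTER_CUBIC))
for u in (157,197,177):
    uv=[(u,v) for v in range(170,250,4)]; P=dep('wrist',uv,D,pose); print(u,[(v,*np.round(q,1).tolist()) for (_,v),q in zip(uv,P)])
for u in (400,440,475):
    uv=[(u,v) for v in range(166,236,5)]; P=dep('wrist',uv,D,pose); print(u,[(v,*np.round(q,1).tolist()) for (_,v),q in zip(uv,P)])
E
```

```text
w area 828 cent [441.1 198.7] box [[423.0, 188.0], [460.0, 188.0], [460.0, 210.0], [423.0, 210.0]] P [558.1 262.8  66.9]
   box on z=P: [[547.7, 243.4], [546.8, 280.6], [569.5, 283.6], [570.2, 245.7]]
w area 188 cent [508.8 198.6] box [[498.5, 198.5], [508.5, 188.5], [519.0, 199.0], [509.0, 209.0]] P [556.6 332.7  66.8]
   box on z=P: [[556.7, 321.8], [546.2, 330.5], [556.8, 343.6], [567.5, 334.8]]
b area 1258 cent [196.5 204.3] box [[182.0, 228.0], [182.0, 183.0], [211.0, 183.0], [211.0, 228.0]] P [569.3  18.1  65. ]
   box on z=P: [[595.0, 0.6], [547.6, 5.2], [547.2, 34.5], [594.3, 31.0]]
b area 1222 cent [157.  206.2] box [[143.0, 185.0], [171.0, 185.0], [171.0, 230.0], [143.0, 230.0]] P [572.1 -23.1  65.1]
   box on z=P: [[550.3, -35.1], [549.8, -6.2], [597.5, -11.3], [598.3, -41.4]]
157 [(170, 540.3, -34.1, 35.2), (174, 542.5, -28.8, 46.5), (178, 546.2, -28.0, 49.1), (182, 550.1, -27.5, 50.9), (186, 553.5, -26.0, 54.8), (190, 555.8, -22.4, 62.7), (194, 559.8, -22.6, 63.3), (198, 563.9, -22.9, 63.7), (202, 567.8, -22.9, 64.6), (206, 572.1, -23.4, 64.5), (210, 576.0, -23.3, 65.7),
[... 1742 characters left out ...]
538.4, 265.3, 49.7), (181, 543.2, 265.0, 52.0), (186, 547.7, 264.2, 55.8), (191, 550.9, 261.7, 64.4), (196, 555.6, 261.6, 66.2), (201, 560.4, 261.8, 67.4), (206, 564.9, 261.5, 69.6), (211, 570.6, 262.7, 68.0), (216, 576.5, 264.2, 65.8), (221, 581.3, 264.2, 67.6), (226, 586.1, 264.3, 69.1), (231, 590.7, 264.1, 71.2)]
475 [(166, 528.2, 304.2, 42.3), (171, 532.7, 302.5, 47.5), (176, 537.5, 302.0, 50.0), (181, 542.3, 301.7, 52.3), (186, 547.1, 301.6, 54.2), (191, 552.0, 301.5, 56.0), (196, 556.7, 301.0, 58.5), (201, 561.7, 301.3, 59.6), (206, 566.3, 300.8, 62.3), (211, 571.3, 301.0, 63.3), (216, 575.9, 300.7, 65.6), (221, 580.6, 300.5, 67.7), (226, 585.7, 300.9, 68.4), (231, 589.7, 299.8, 72.4)]
```

View pics/w2a.png

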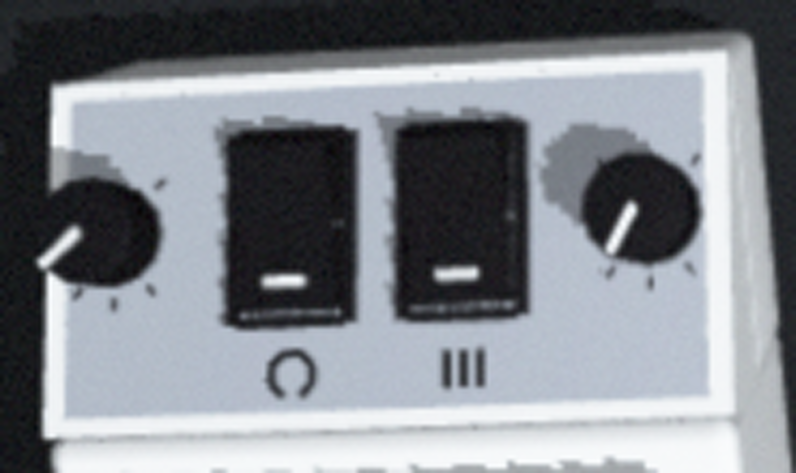

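```bash
python3 -m pendant '[{"claw":0,"x":-1,"y":30,"z":0,"turn":0},{"claw":0,"x":-1,"y":30,"z":0,"turn":0},{"claw":0,"x":-1,"y":30,"z":0,"turn":0},{"claw":0,"x":-1,"y":27,"z":0,"turn":0},{"claw":0,"x":0,"y":0,"z":-30,"turn":0},{"claw":0,"x":0,"y":0,"z":-30,"turn":0},{"claw":0,"x":0,"y":0,"z":-30,"turn":0},{"claw":0,"x":0,"y":0,"z":-25,"turn":0},{"claw":0,"x":0,"y":0,"z":0,"turn":0},{"claw":0,"x":0,"y":0,"z":0,"turn":0}]'
```

```text
clock: 2.85
position: [552.4, 263.0, 90.8]
tool_rot: [[-0.022, -0.0, -1.0], [1.0, 0.0, -0.022], [0.0, -1.0, 0.0]]
ft_force: [-0.1, -0.0, 0.7]
finger_gap: 0.4
```

```bash
python3 -m pendant '[{"claw":0,"x":0,"y":0,"z":-10,"turn":0},{"claw":0,"x":0,"y":0,"z":-10,"turn":0},{"claw":0,"x":0,"y":0,"z":-2,"turn":0},{"claw":0,"x":0,"y":0,"z":0,"turn":0}]'
python3 -m pendant '[{"claw":0,"x":0,"y":0,"z":-2,"turn":0},{"claw":0,"x":0,"y":0,"z":0,"turn":0},{"claw":0,"x":0,"y":0,"z":0,"turn":0}]'
python3 -m pendant '[{"claw":0,"x":0,"y":0,"z":-1.5,"turn":0},{"claw":0,"x":0,"y":0,"z":0,"turn":0},{"claw":0,"x":0,"y":0,"z":0,"turn":0}]'
```

```text
clock: 3.25
position: [552.9, 261.8, 68.3]
tool_rot: [[-0.02, -0.001, -1.0], [1.0, 0.0, -0.02], [0.0, -1.0, 0.001]]
ft_force: [-0.8, 0.6, 0.6]
finger_gap: 0.3
clock: 3.55
position: [553.4, 261.8, 66.9]
tool_rot: [[-0.02, 0.0, -1.0], [1.0, 0.0, -0.02], [0.0, -1.0, -0.0]]
ft_force: [-1.8, 0.3, 2.7]
finger_gap: 0.7
clock: 3.85
position: [553.7, 261.8, 65.5]
tool_rot: [[-0.02, 0.001, -1.0], [1.0, 0.0, -0.02], [0.0, -1.0, -0.001]]
ft_force: [-0.2, -0.4, 3.7]
finger_gap: 0.7
```

```bash

python3 -m pendant '[{"claw":0,"x":0,"y":0,"z":-1.5,"turn":0},{"claw":0,"x":0,"y":0,"z":0,"turn":0},{"claw":0,"x":0,"y":0,"z":0,"turn":0}]'
python3 -m pendant '[{"claw":0,"x":0,"y":0,"z":-1,"turn":0},{"claw":0,"x":0,"y":0,"z":0,"turn":0},{"claw":0,"x":0,"y":0,"z":0,"turn":0}]'
```

```text
clock: 4.15
position: [554.0, 261.9, 64.1]
tool_rot: [[-0.02, 0.002, -1.0], [1.0, 0.0, -0.02], [0.0, -1.0, -0.002]]
ft_force: [1.2, -0.2, 5.3]
finger_gap: 0.6
clock: 4.45
position: [554.2, 261.9, 63.8]
tool_rot: [[-0.02, 0.002, -1.0], [1.0, 0.0, -0.02], [0.0, -1.0, -0.002]]
ft_force: [-0.6, -1.5, 7.9]
finger_gap: 0.5
```

```bash

python3 -m pendant '[{"claw":0,"x":0,"y":0,"z":-1,"turn":0},{"claw":0,"x":0,"y":0,"z":0,"turn":0},{"claw":0,"x":0,"y":0,"z":0,"turn":0}]'
python3 look.py w3
```

```text
clock: 4.75
position: [554.3, 261.9, 63.6]
tool_rot: [[-0.02, 0.002, -1.0], [1.0, 0.0, -0.02], [0.0, -1.0, -0.002]]
ft_force: [-2.3, -2.0, 13.1]
finger_gap: 0.5
4.75 [554.30346447 261.93757071  63.55152035] [[-2.03510494e-02  2.23827693e-03 -9.99790390e-01]
 [ 9.99792891e-01  1.45424949e-04 -2.03507748e-02]
 [ 9.98437972e-05 -9.99997484e-01 -2.24077291e-03]] 0.4553907177257692 [-2.25995065 -2.02635363 13.09422292]
```

View pics/w3.png

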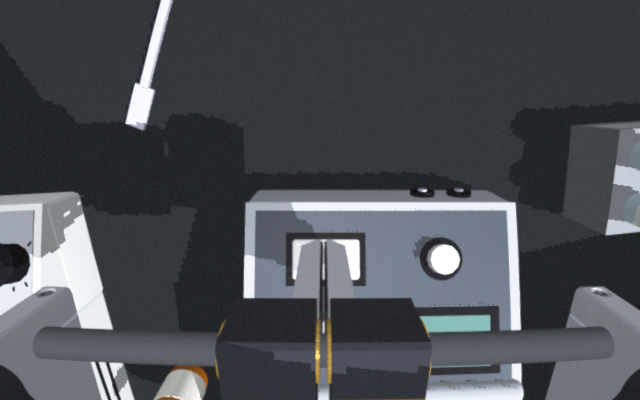

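Stop key is at its end stop (13 N, tip 4 mm below first contact; picture shows only it under the fingers). Lifting, and going over to the heat rocker.

```bash
python3 -m pendant '[{"claw":0,"x":0,"y":0,"z":20,"turn":0},{"claw":0,"x":0,"y":0,"z":40,"turn":0},{"claw":0,"x":-1,"y":-40,"z":0,"turn":0.01},{"claw":0,"x":-1,"y":-40,"z":0,"turn":0.01},{"claw":0,"x":-1,"y":-40,"z":0,"turn":0.01},{"claw":0,"x":0,"y":-40,"z":0,"turn":0.01},{"claw":0,"x":0,"y":-40,"z":0,"turn":0.007},{"claw":0,"x":0,"y":-45,"z":0,"turn":0},{"claw":0,"x":0,"y":0,"z":0,"turn":0},{"claw":0,"x":0,"y":0,"z":0,"turn":0}]'
python3 look.py w4
```

```text
clock: 5.8
position: [549.5, 16.3, 120.6]
tool_rot: [[-0.065, -0.002, -0.998], [0.998, 0.001, -0.065], [0.001, -1.0, 0.002]]
ft_force: [0.2, -0.5, 0.1]
finger_gap: 0.8
5.8 [549.45858642  16.3410123  120.59382121] [[-6.50709429e-02 -1.62918620e-03 -9.97879310e-01]
 [ 9.97880260e-01  7.67434224e-04 -6.50722577e-02]
 [ 8.71821558e-04 -9.99998378e-01  1.57579508e-03]] 0.787223622198523 [ 0.19893129 -0.53834195  0.13241559]
```

View pics/w4.png

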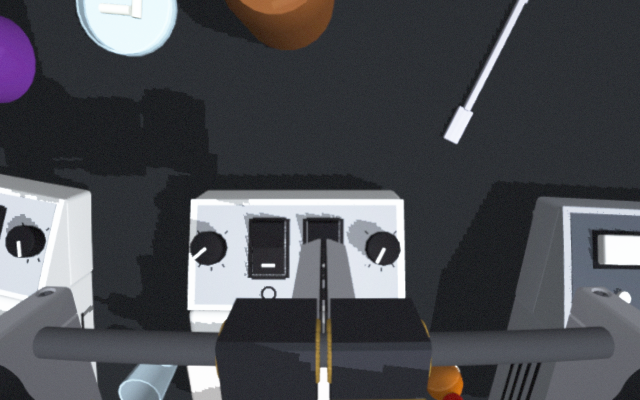

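```bash
python3 - <<'E'
from h import *
z=np.load('w4.npz');p=z['p'];D=z['d'];pose=(z['pos'],z['R'])
cv2.imwrite('pics/w4a.png',cv2.resize(p[185:315,180:410,::-1],None,fx=3.4,fy=3.4,interpolation=cv2.INTER_CUBIC))
for u in (313,335,267):
    uv=[(u,v) for v in range(206,246,3)]; P=dep('wrist',uv,D,pose); print(u,[(v,*np.round(q,1).tolist()) for (_,v),q in zip(uv,P)])
E
```

```text
313 [(206, 542.5, 7.5, 48.4), (209, 544.7, 7.6, 49.2), (212, 547.1, 7.8, 49.6), (215, 549.0, 7.9, 51.3), (218, 550.9, 8.1, 53.1), (221, 551.9, 8.3, 57.3), (224, 552.3, 8.5, 63.2), (227, 554.6, 8.6, 63.5), (230, 557.1, 8.7, 63.2), (233, 559.4, 8.9, 63.6), (236, 561.8, 9.0, 63.6), (239, 564.2, 9.2, 63.7), (242, 541.4, 9.6, 125.6), (245, 541.0, 9.8, 130.8)]
335 [(206, 541.5, 24.8, 48.0), (209, 543.5, 24.9, 49.7), (212, 545.9, 25.1, 49.8), (215, 548.1, 25.2, 50.6), (218, 549.7, 25.2, 53.4), (221, 550.6, 25.1, 58.1), (224, 551.3, 25.0, 63.1), (227, 553.6, 25.2, 63.3), (230, 556.1, 25.4, 63.0), (233, 558.4, 25.5, 63.2), (236, 560.5, 25.7, 64.0), (239, 563.0, 25.8, 64.0), (242, 540.6, 22.0, 125.7), (245, 540.6, 21.9, 129.9)]
267 [(206, 544.8, -28.7, 48.5), (209, 547.1, -28.6, 48.9), (212, 549.2, -28.3, 50.2), (215, 551.4, -28.1, 51.2), (218, 552.9, -27.6, 54.1), (221, 554.2, -27.1, 57.3), (224, 554.7, -26.2, 62.9), (227, 556.8, -26.0, 63.6), (230, 559.3, -26.0, 63.5), (233, 561.6, -25.9, 63.6), (236, 564.2, -25.9, 63.4), (239, 566.3, -25.8, 64.3), (242, 568.8, -25.8, 64.0), (245, 571.0, -25.6, 64.8)]
```

View pics/w4a.png

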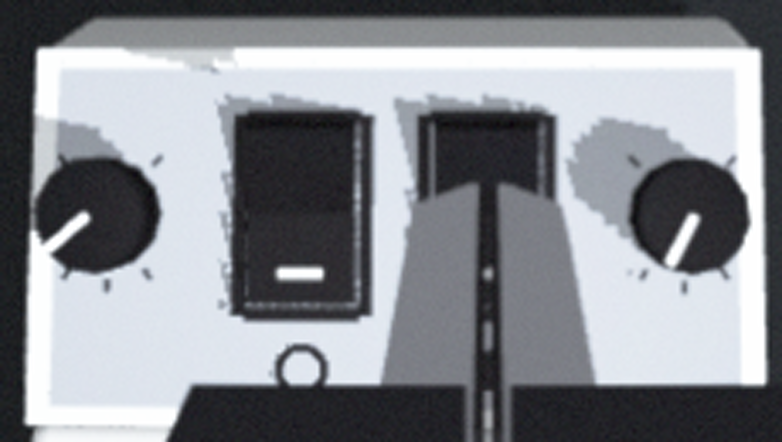

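The fingers line up with the heat rocker. Its near end is at x≈551, y≈17, z≈63.

```bash
python3 -m pendant '[{"claw":0,"x":1.5,"y":0.5,"z":-25,"turn":0},{"claw":0,"x":0,"y":0,"z":-20,"turn":0},{"claw":0,"x":0,"y":0,"z":-9,"turn":0},{"claw":0,"x":0,"y":0,"z":0,"turn":0},{"claw":0,"x":0,"y":0,"z":0,"turn":0}]'
python3 -m pendant '[{"claw":0,"x":0,"y":0,"z":-2,"turn":0},{"claw":0,"x":0,"y":0,"z":0,"turn":0},{"claw":0,"x":0,"y":0,"z":0,"turn":0}]'
python3 -m pendant '[{"claw":0,"x":0,"y":0,"z":-2,"turn":0},{"claw":0,"x":0,"y":0,"z":0,"turn":0},{"claw":0,"x":0,"y":0,"z":0,"turn":0}]'
python3 -m pendant '[{"claw":0,"x":0,"y":0,"z":-2,"turn":0},{"claw":0,"x":0,"y":0,"z":0,"turn":0},{"claw":0,"x":0,"y":0,"z":0,"turn":0}]'
```

```text
clock: 6.35
position: [552.0, 17.9, 67.9]
tool_rot: [[-0.068, 0.001, -0.998], [0.998, -0.0, -0.068], [-0.0, -1.0, -0.001]]
ft_force: [-0.4, -0.3, -0.1]
finger_gap: 0.7
clock: 6.65
position: [552.0, 17.2, 66.1]
tool_rot: [[-0.067, 0.001, -0.998], [0.998, -0.0, -0.067], [-0.0, -1.0, -0.001]]
ft_force: [-0.2, -0.5, -1.0]
finger_gap: 0.4
clock: 6.95
position: [551.6, 17.2, 63.5]
tool_rot: [[-0.067, -0.0, -0.998], [0.998, -0.0, -0.067], [-0.0, -1.0, 0.0]]
ft_force: [0.2, -0.0, -0.3]
finger_gap: 0.2
clock: 7.25
position: [551.9, 17.2, 61.8]
tool_rot: [[-0.067, 0.001, -0.998], [0.998, -0.0, -0.067], [-0.0, -1.0, -0.0]]
ft_force: [-0.7, -0.2, 3.2]
finger_gap: 0.8
```

```bash

python3 -m pendant '[{"claw":0,"x":0,"y":0,"z":-1.5,"turn":0},{"claw":0,"x":0,"y":0,"z":0,"turn":0},{"claw":0,"x":0,"y":0,"z":0,"turn":0}]'
python3 -m pendant '[{"claw":0,"x":0,"y":0,"z":-1.5,"turn":0},{"claw":0,"x":0,"y":0,"z":0,"turn":0},{"claw":0,"x":0,"y":0,"z":0,"turn":0}]'
python3 -m pendant '[{"claw":0,"x":0,"y":0,"z":-1.5,"turn":0},{"claw":0,"x":0,"y":0,"z":0,"turn":0},{"claw":0,"x":0,"y":0,"z":0,"turn":0}]'
```

```text
clock: 7.55
position: [552.1, 17.2, 60.3]
tool_rot: [[-0.067, 0.001, -0.998], [0.998, -0.0, -0.067], [-0.0, -1.0, -0.001]]
ft_force: [0.4, 0.5, 4.3]
finger_gap: 0.2
clock: 7.85
position: [552.4, 17.2, 59.7]
tool_rot: [[-0.067, 0.001, -0.998], [0.998, -0.0, -0.067], [-0.0, -1.0, -0.001]]
ft_force: [-2.4, 0.4, 9.5]
finger_gap: 0.5
clock: 8.15
position: [552.6, 17.2, 59.3]
tool_rot: [[-0.067, 0.001, -0.998], [0.998, -0.0, -0.067], [-0.0, -1.0, -0.001]]
ft_force: [-5.2, 1.7, 16.3]
finger_gap: 0.7
```

The rocker has reached its stop (16 N). Lifting and moving over the stir rocker, then checking heat.

```bash
python3 -m pendant '[{"claw":0,"x":0,"y":0,"z":20,"turn":0},{"claw":0,"x":0,"y":0,"z":40,"turn":0},{"claw":0,"x":1,"y":-21,"z":0,"turn":0},{"claw":0,"x":1.5,"y":-20.5,"z":0,"turn":0},{"claw":0,"x":0,"y":0,"z":0,"turn":0},{"claw":0,"x":0,"y":0,"z":0,"turn":0}]'
python3 look.py w5
python3 - <<'E'
from h import *
z=np.load('w5.npz');p=z['p'];D=z['d'];pose=(z['pos'],z['R'])
cv2.imwrite('pics/w5a.png',cv2.resize(p[185:315,220:450,::-1],None,fx=3.4,fy=3.4,interpolation=cv2.INTER_CUBIC))
for u in (378,313,333):
    uv=[(u,v) for v in range(206,270,4)]; P=dep('wrist',uv,D,pose); print(u,[(v,*np.round(q,1).tolist()) for (_,v),q in zip(uv,P)])
E
```

```text
clock: 8.75
position: [553.4, -24.1, 116.0]
tool_rot: [[-0.066, -0.002, -0.998], [0.998, 0.001, -0.066], [0.001, -1.0, 0.002]]
ft_force: [0.9, 0.4, -0.9]
finger_gap: 0.8
8.75 [553.42383246 -24.06807367 116.03367977] [[-6.62858026e-02 -1.59296477e-03 -9.97799406e-01]
 [ 9.97800352e-01  7.02519948e-04 -6.62869870e-02]
 [ 8.06566822e-04 -9.99998484e-01  1.54289371e-03]] 0.8090065054122638 [ 0.91950014  0.36366369 -0.9215054 ]
378 [(206, 541.8, 17.3, 48.6), (210, 544.8, 17.5, 49.5), (214, 547.6, 17.5, 50.9), (218, 549.8, 17.3, 54.0), (222, 552.8, 17.6, 54.6), (226, 554.8, 17.2, 58.2), (230, 557.7, 17.4, 59.2), (234, 560.4, 17.5, 60.5), (238, 563.1, 17.6, 61.8), (242, 565.6, 17.6, 63.6), (246, 568.6, 17.8, 64.2), (250, 571.4, 17.9, 65.4), (254, 573.7, 17.9, 67.4), (258, 576.3, 17.9, 68.9), (262, 578.7, 17.9, 70.7), (266, 580.4, 17.6, 74.0)]
313 [(206, 545.2, -32.9, 48.3), (210, 548.0, -32.7, 49.8), (214, 550.8, -32.5, 51.1), (218, 553.2, -32.3, 53.6), (222, 554.5, -32.0, 59.3), (226, 556.1, -31.8, 63.6), (230, 559.3, -31.6, 63.4), (234, 562.3, -31.4, 63.8), (238, 565.4, -31.3, 64.0), (242, 545.4, -30.8, 120.9), (246, 545.5, -30.6, 126.5), (250, 544.9, -30.4, 133.4), (254, 545.0, -30.3, 138.2), (258, 544.7, -30.2, 143.7), (262, 544.5, -30.0, 148.6), (266, 544.9, -29.9, 152.1)]
333 [(206, 544.2, -17.5, 48.3), (210, 547.1, -17.3, 49.4), (214, 549.9, -17.1, 50.6), (218, 552.1, -17.0, 53.8), (222, 553.3, -17.1, 59.8), (226, 555.1, -17.1, 63.6), (230, 558.4, -16.8, 63.4), (234, 561.3, -16.6, 64.0), (238, 564.5, -16.4, 63.9), (242, 544.5, -19.5, 121.4), (246, 544.6, -19.7, 127.0), (250, 544.5, -19.9, 132.6), (254, 544.1, -20.1, 138.7), (258, 544.0, -20.2, 143.8), (262, 544.0, -20.4, 148.4), (266, 544.3, -20.4, 152.1)]
```

View pics/w5a.png

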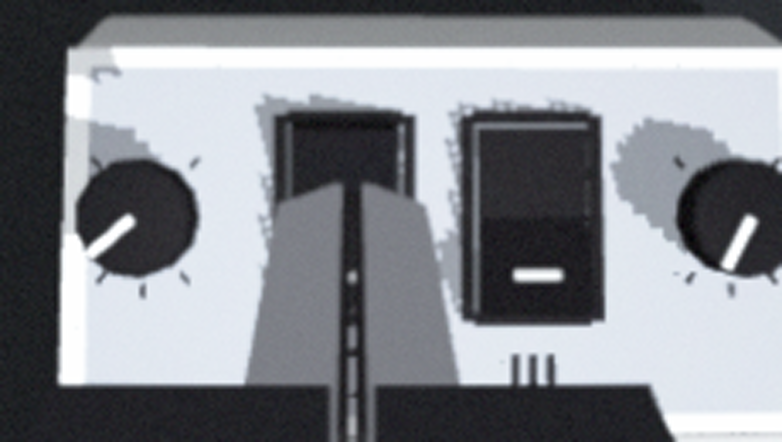

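The heat rocker's near half is now flush (slope parallel to the panel) and its far half is raised, so it is off. Stir is still on. Pressing stir.

```bash
python3 -m pendant '[{"claw":0,"x":0.5,"y":-0.5,"z":-25,"turn":0},{"claw":0,"x":0,"y":0,"z":-20,"turn":0},{"claw":0,"x":0,"y":0,"z":-4,"turn":0},{"claw":0,"x":0,"y":0,"z":-4,"turn":0},{"claw":0,"x":0,"y":0,"z":0,"turn":0}]'
python3 -m pendant '[{"claw":0,"x":0,"y":0,"z":-2,"turn":0},{"claw":0,"x":0,"y":0,"z":0,"turn":0},{"claw":0,"x":0,"y":0,"z":0,"turn":0}]'
python3 -m pendant '[{"claw":0,"x":0,"y":0,"z":-1.5,"turn":0},{"claw":0,"x":0,"y":0,"z":0,"turn":0},{"claw":0,"x":0,"y":0,"z":0,"turn":0}]'
python3 -m pendant '[{"claw":0,"x":0,"y":0,"z":-1.5,"turn":0},{"claw":0,"x":0,"y":0,"z":0,"turn":0},{"claw":0,"x":0,"y":0,"z":0,"turn":0}]'
```

```text
clock: 9.3
position: [554.8, -24.4, 64.2]
tool_rot: [[-0.068, 0.0, -0.998], [0.998, 0.0, -0.068], [-0.0, -1.0, -0.0]]
ft_force: [0.9, 0.4, -0.5]
finger_gap: 0.5
clock: 9.6
position: [555.5, -24.8, 63.0]
tool_rot: [[-0.067, 0.002, -0.998], [0.998, -0.0, -0.067], [-0.0, -1.0, -0.002]]
ft_force: [-0.3, 0.5, 3.5]
finger_gap: 0.7
clock: 9.9
position: [555.7, -24.8, 61.5]
tool_rot: [[-0.067, 0.002, -0.998], [0.998, -0.0, -0.067], [-0.0, -1.0, -0.002]]
ft_force: [1.6, 1.7, 5.5]
finger_gap: 0.3
clock: 10.2
position: [556.0, -24.8, 60.2]
tool_rot: [[-0.067, 0.003, -0.998], [0.998, -0.0, -0.067], [-0.0, -1.0, -0.003]]
ft_force: [1.3, 2.4, 6.3]
finger_gap: 0.5
```

```bash

python3 -m pendant '[{"claw":0,"x":0,"y":0,"z":-1.5,"turn":0},{"claw":0,"x":0,"y":0,"z":0,"turn":0},{"claw":0,"x":0,"y":0,"z":0,"turn":0}]'
python3 -m pendant '[{"claw":0,"x":0,"y":0,"z":-1.5,"turn":0},{"claw":0,"x":0,"y":0,"z":0,"turn":0},{"claw":0,"x":0,"y":0,"z":0,"turn":0}]'
```

```text
clock: 10.5
position: [556.2, -24.8, 59.9]
tool_rot: [[-0.067, 0.003, -0.998], [0.998, -0.0, -0.067], [-0.0, -1.0, -0.003]]
ft_force: [-2.5, 2.9, 13.8]
finger_gap: 0.6
clock: 10.8
position: [556.4, -24.9, 59.6]
tool_rot: [[-0.067, 0.003, -0.998], [0.998, -0.0, -0.067], [-0.001, -1.0, -0.003]]
ft_force: [-6.4, 2.2, 21.9]
finger_gap: 0.3
```

```bash
python3 -m pendant '[{"claw":0,"x":0,"y":0,"z":20,"turn":0},{"claw":0,"x":0,"y":0,"z":40,"turn":0},{"claw":0,"x":0,"y":0,"z":45,"turn":0},{"claw":0,"x":0,"y":45,"z":35,"turn":0},{"claw":0,"x":0,"y":45,"z":0,"turn":0},{"claw":0,"x":0,"y":45,"z":0,"turn":0},{"claw":0,"x":0,"y":30,"z":0,"turn":0},{"claw":0,"x":0,"y":0,"z":0,"turn":0},{"claw":0,"x":0,"y":0,"z":0,"turn":0}]'
python3 look.py w6
python3 - <<'E'
from h import *
z=np.load('w6.npz');p=z['p'];D=z['d'];pose=(z['pos'],z['R'])
p,d=capture('top');cv2.imwrite('pics/top6.png',p[:,:,::-1])
E
```

```text
clock: 11.7
position: [554.1, 134.7, 190.9]
tool_rot: [[-0.068, -0.001, -0.998], [0.998, -0.001, -0.068], [-0.001, -1.0, 0.001]]
ft_force: [-0.5, -0.3, 0.0]
finger_gap: 0.7
11.7 [554.0888029  134.7267971  190.93800092] [[-6.83368324e-02 -1.29885151e-03 -9.97661461e-01]
 [ 9.97662070e-01 -7.77046985e-04 -6.83358625e-02]
 [-6.86471692e-04 -9.99998855e-01  1.34891581e-03]] 0.695276047968828 [-0.4600603  -0.34747757  0.019012  ]
```

View pics/w6.png

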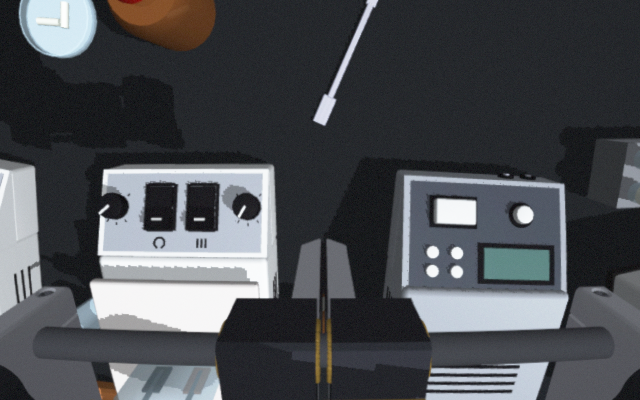

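View pics/top6.png

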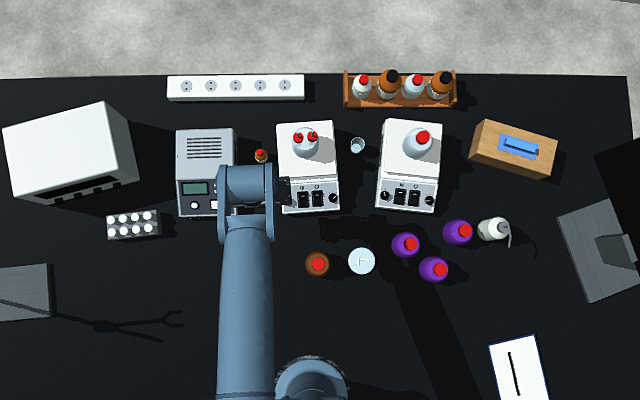

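```bash
python3 - <<'E'
from h import *
z=np.load('w6.npz');D=z['d'];pose=(z['pos'],z['R'])
for u in (160,201):
    uv=[(u,v) for v in range(178,240,5)]; P=dep('wrist',uv,D,pose); print(u,[(v,*np.round(q,1).tolist()) for (_,v),q in zip(uv,P)])
E
python3 m.py w6 415 185 550 235 w | grep cent; python3 m.py w2 400 170 540 225 w |grep cent
```

```text
160 [(178, 548.3, -28.5, 50.9), (183, 552.8, -27.6, 53.3), (188, 556.7, -25.8, 57.7), (193, 561.2, -25.1, 59.8), (198, 565.7, -24.4, 61.7), (203, 570.5, -24.2, 62.8), (208, 574.7, -23.2, 65.5), (213, 578.5, -21.7, 69.2), (218, 582.4, -20.3, 72.8), (223, 586.2, -19.0, 76.2), (228, 593.1, -21.7, 71.5), (233, 598.7, -22.6, 70.5), (238, 603.1, -22.0, 72.4)]
201 [(178, 545.9, 12.6, 49.7), (183, 550.0, 14.0, 53.9), (188, 553.9, 15.4, 58.2), (193, 558.5, 15.8, 59.9), (198, 563.2, 16.1, 61.1), (203, 567.5, 16.8, 63.3), (208, 572.0, 17.3, 65.3), (213, 575.8, 18.5, 69.1), (218, 579.6, 19.7, 72.7), (223, 583.4, 20.7, 75.9), (228, 590.2, 18.8, 71.2), (233, 595.8, 18.2, 70.3), (238, 600.2, 18.7, 72.1)]
w area 882 cent [456.  211.4] box [[436.6000061035156, 222.10000610351562], [437.70001220703125, 198.8000030517578], [475.8999938964844, 200.6999969482422], [474.79998779296875, 223.89999389648438]] P [558.1 262.7  66.9]
w area 201 cent [524.9 214.4] box [[518.0, 207.0], [532.0, 207.0], [532.0, 222.0], [518.0, 222.0]] P [556.5 332.5  66.9]
w area 828 cent [441.1 198.7] box [[423.0, 188.0], [460.0, 188.0], [460.0, 210.0], [423.0, 210.0]] P [558.1 262.7  66.9]
w area 188 cent [508.8 198.6] box [[498.5, 198.5], [508.5, 188.5], [519.0, 199.0], [509.0, 209.0]] P [556.6 332.7  66.8]
```

The depth profile shows both rockers off, with the near half flush and the far half raised. The supply's keys are back up, the machines haven't moved, and the tool is clear, so I'm handing in.

```bash
python3 -c "
from bench import *
finish_job();print('done')"
```

```text
the job is handed in; nothing more can be done
done
```

I shut the cell down in the required order: the supply's stop key, then the heating rocker of the cell's stirrer, then its stirring rocker. I handed the job in at about 11.8 s on the robot's clock. `finish_job()` gives no verdict, so these are my own last checks:

| Item | Check |
|---|---|
| **Stop key** | Pressed to its end stop (13 N, tip about 4 mm below first contact). The final depth reading puts it back up at the same height as before. |
| **Start key** | Not touched; same height and position before and after. |
| **Heating and stirring rockers** | Each pressed to its stop (16 N and 22 N). Afterwards both near halves lie parallel to the panel and both far halves stand raised, so both are off. I checked that heating was off before pressing stirring. |
| **Supply** | The keys measure within 0.3 mm of where they were. |
| **Other stirrer, cell, bottle and bystanders** | Judged by eye only. The last top picture shows both stirrers, cell, bottle, reagent, beaker, dish, vial rack and wash bottle where they were in the first one. The arm hides the spatula there, but the last wrist picture shows it lying undisturbed. |
| **Gripper** | At hand-in it was clear of everything at about 190 mm height, with no measurable force on it. |

No check failed or disagreed. I did not measure the other stirrer's switches, but the arm never went near them.

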